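# Return the reagent bottles to their spill trays

### The job

Clear up after the practical: stand each reagent bottle upright in the spill tray of its own hazard colour (the tray that matches its cap), flat on the tray's floor, so that chemicals that must not mix are kept apart. Set the bottles down gently without dropping them, and leave the black-capped water bottle and the glass beaker standing where they are.

Things in the scene. Friction and masses are not known exactly. Their poses are not given: they have to be found in the camera images.
- red_bottle: the red reagent bottle: round amber glass bottle, body 60 mm diameter, 126 mm tall overall, red screw cap 34 mm diameter and 26 mm high; stands loose on the bench, the cap is screwed tight and does not turn off, cap at the very top; about 0.13 to 0.35 kg. Origin at the centre of its underside, z up along its axis.
- yellow_bottle: the yellow reagent bottle: round clear glass bottle with white label, body 56 mm diameter, 105 mm tall overall, yellow screw cap 50 mm diameter and 27 mm high; stands loose on the bench, the cap is screwed tight and does not turn off, cap at the very top; about 0.13 to 0.35 kg. Origin at the centre of its underside, z up along its axis.
- blue_bottle: the blue reagent bottle: round white plastic bottle, body 57 mm diameter, 115 mm tall overall, blue screw cap 46 mm diameter and 25 mm high; stands loose on the bench, the cap is screwed tight and does not turn off, cap at the very top; about 0.13 to 0.35 kg. Origin at the centre of its underside, z up along its axis.
- green_bottle: the green reagent bottle: square white plastic bottle, body 48 x 48 mm with rounded corners, 113 mm tall overall, green round screw cap 36 mm diameter and 25 mm high; stands loose on the bench, the cap is screwed tight and does not turn off, cap at the very top; about 0.13 to 0.35 kg. Origin at the centre of its underside, z up along its axis.
- red_tray: the red spill tray: open square red plastic tray, outside 96 x 96 mm (104 mm over its lip), 20 mm high, walls and floor 4 mm thick, so its clear floor is 88 x 88 mm at 4 mm above the bench; fixed to the bench. Origin at the centre of its underside, x and y along its sides, z up.
- yellow_tray: the yellow spill tray: open square yellow plastic tray, outside 96 x 96 mm (104 mm over its lip), 20 mm high, walls and floor 4 mm thick, so its clear floor is 88 x 88 mm at 4 mm above the bench; fixed to the bench. Origin at the centre of its underside, x and y along its sides, z up.
- blue_tray: the blue spill tray: open square blue plastic tray, outside 96 x 96 mm (104 mm over its lip), 20 mm high, walls and floor 4 mm thick, so its clear floor is 88 x 88 mm at 4 mm above the bench; fixed to the bench. Origin at the centre of its underside, x and y along its sides, z up.
- green_tray: the green spill tray: open square green plastic tray, outside 96 x 96 mm (104 mm over its lip), 20 mm high, walls and floor 4 mm thick, so its clear floor is 88 x 88 mm at 4 mm above the bench; fixed to the bench. Origin at the centre of its underside, x and y along its sides, z up.
- black_bottle: the water bottle, not to be moved: round white plastic bottle, body 54 mm diameter, 110 mm tall, black screw cap 36 mm diameter, standing among the others. Origin at the centre of its underside.
- beaker: small empty clear glass beaker, not to be moved: 50 mm diameter (54 mm at the rim), 68 mm tall, light. Origin at the centre of its underside.
There are look-alikes about, which are no part of the job. Several things look just like the yellow_bottle: the one meant starts farthest to the robot's left.

How it is judged:
By the outcome, as a careful person would: the job done as asked, in the order asked, and still so for the second after the job is handed in, with the robot touching nothing.
It also fails if it takes over 102 s, if anything falls off the work surface, if the arm or the gripper's body presses on something with over 40 N, if the wrist force passes 120 N, or if a joint passes its speed limit or range.

### The arm

A 6-joint arm with a two-finger parallel gripper is mounted at the origin on the work surface. World frame = base frame: x ahead of the robot, y to its left, z up, the work surface at z = 0. Lengths are in mm, angles in rad, forces in N, time in s.
With the tool pointing down it reaches from about 325 to 850 mm from the base axis. Payload 4.4 kg.
Tool frame: the origin (TCP) lies at the very end of the fingers, on their centre line; the grasp point (between the pads) lies 19 mm behind it; z points along the fingers, y is the line along which they close (so a half turn about z gives the same grasp; the last joint's range is limited). The gripper opens to 94 mm and grips with 3 to 60 N. Pads are 16 mm wide; open, the fingers measure 119 mm over their backs; the gripper's body (75 mm by 177 mm) begins 78 mm behind the grasp point.
Start: joints at [0.963, 0.207, 1.542, -0, 1.393, -0.15], TCP at [254.145, 515.788, 205.447] pointing down, gripper open.
Joint ranges: [-2.73, 2.73], [-0.86, 2.22], [0.23, 2.46], [-1.11, 4.25], [0.08, 2.63], [-2.82, 2.82]. Speed limits (rad/s): [2.79, 2.79, 3.14, 3.14, 3.14, 3.14].

### API

Orientations are given as [roll, pitch, yaw] about the fixed x, y, z axes, in that order (R = Rz(yaw) Ry(pitch) Rx(roll)).
In Python, from rig import arm, command_gripper, imaging, finder gives the robot as it stands. The module is installed in compiled form; this text tells all that it offers. Calls block until the motion is done:
- arm.move_pose(position, orientation): joint-space move of the TCP to a pose.
- arm.move_l(position, orientation=None, feed=150): straight line of the TCP; orientation=None keeps the orientation; feed is the mean speed in mm/s.
- arm.set_joints(angles): joint-space move.
- command_gripper(opening, grip_force=None): opening from 0.0 (shut) to 1.0 (fully open); grip_force is the grip in N (None keeps the last); returns when the fingers have stopped.
- arm.sleep(seconds).
- arm.inverse_kinematics(position, orientation): joint angles nearest the present ones, or None.
- arm.get_state(): the state.
- imaging.snapshot(name): name is "side" or "top" or "wrist"; returns the picture (480x640x3 uint8, red, green, blue); there is no depth.
- imaging.get_calibration(name): a dict with "camera_matrix" (3x3 intrinsics, pixels), "dist_coeffs" ([k1, k2, p1, p2, k3] as OpenCV has them; the pictures are not rectified), "R" (3x3) and "t" (3): a world point X has camera coordinates R X + t; the wrist camera has in their place "T_tool_cam" (4x4, takes a point from camera to tool coordinates, whose origin is the TCP and whose axes are the flange's). Camera axes: x right, y down, z forward; pixel columns grow to the right and rows downward; lengths in mm; the calibration is good to about 2 mm. A picture is of the moment at which its call begins: read the wrist's pose just before it. get_calibration takes no time and is no camera call.
A pose or a line that the arm cannot do raises arm.MotionError and nothing moves.
- arm.sign_off(): hands the job in; it is judged then, once.
Trained networks look in the newest picture that a camera, given by its name, has taken for a name from the list of things; names that differ only in an ending like _2 or _b are one class to them, and where a whole thing is asked for, a point or a joint stands for the part that bears it (a point fixed in the world has none). Each returns a list of dicts, best first, with "conf" (0 to 1); they miss things now and then, are a little off and sometimes report something else, mostly with a low value. They report only what shows in the picture. A call takes as long as a camera call. They do not tell look-alikes from the thing itself.
- finder.spot_in(camera, target): "centre" ([x, y, z] in mm, in world coordinates, good to about 4 mm: the middle of the surface that is visible of it).
- finder.masks_of(camera, target): "pixels" (480x640 bool, what is visible of it).
The state is a dict: "time": time; "joints": joint angles; "qd": joint speeds; "joint_efforts": joint torques, N m; "ee_pos": TCP position; "orientation": TCP orientation; "wrist_force": force on the tool from outside, world axes, zero at the start; "torque": the same for the moment, N m; "opening": opening from 0.0 (shut) to 1.0 (fully open); "gripper_force": force on a finger pad.
Only numpy, scipy, OpenCV 4.12 (cv2) and the standard library are available. Lean on these libraries where they do the work, as an engineer would, in place of code of your own. Each camera call takes 0.05 s, during which the arm holds its last target. There are 200 camera calls.

## Working session

There is one attempt and no reset: what is moved stays moved. The work goes in short steps, each a Python script; the robot and the scene stay as the last script left them, time stands still between calls to the robot, and variables do not carry over. Pictures are saved under pics/ and viewed, at most 14 in all, crops included, and the job is handed in when it is done.

```bash
mkdir -p pics; python3 - <<'E'
from rig import arm, imaging, finder
import cv2
for n in ("top","side"):
    cv2.imwrite(f"pics/{n}0.png", imaging.snapshot(n)[:,:,::-1])
    for t in ["red_bottle","yellow_bottle","blue_bottle","green_bottle","black_bottle","beaker","red_tray","yellow_tray","blue_tray","green_tray"]:
        print(n,t,[(d["centre"] if isinstance(d["centre"],list) else d["centre"].round().tolist(),round(d["conf"],2)) for d in finder.spot_in(n,t)])
print(arm.get_state())
c=imaging.get_calibration("top");print(c)
E
```

```text
top red_bottle [([431.8, -126.1, 83.6], 0.85), ([382.7, 274.6, 72.0], 0.66)]
top yellow_bottle [([304.1, -175.4, 101.4], 0.96), ([604.6, -247.1, 106.2], 0.84), ([453.5, 10.7, 101.8], 0.69), ([339.0, -54.8, 103.3], 0.66)]
top blue_bottle [([396.4, -290.9, 104.2], 0.63)]
top green_bottle [([381.5, 274.1, 74.4], 0.83)]
top black_bottle [([467.7, 153.2, 79.9], 0.56)]
top beaker [([616.2, -10.2, 43.1], 0.59)]
top red_tray [([504.0, -428.6, 4.3], 0.72)]
top yellow_tray [([623.9, -147.0, 5.4], 0.66)]
top blue_tray [([609.2, 168.5, 2.6], 0.69)]
top green_tray [([626.0, -146.9, 7.2], 0.69), ([542.2, 399.1, 4.4], 0.56), ([429.2, -126.4, 84.0], 0.42), ([616.8, -9.0, 42.0], 0.26)]
side red_bottle [([423.0, -154.7, 69.9], 0.88)]
side yellow_bottle [([448.1, -12.8, 67.0], 0.72), ([332.8, -73.3, 73.5], 0.72), ([290.2, -200.8, 65.0], 0.71)]
side blue_bottle [([387.4, -319.6, 73.5], 0.91)]
side green_bottle [([372.8, 268.1, 58.2], 0.69), ([504.1, -421.9, 3.8], 0.65)]
side black_bottle [([463.9, 146.7, 65.9], 0.97)]
side beaker [([610.8, -24.4, 42.0], 0.93)]
side red_tray [([507.1, -425.0, 2.0], 0.78)
[... 654 characters left out ...]
 array([3.14155157e+00, 9.65834634e-06, 2.68378842e+00]), 'wrist_force': array([-0.97420873, -0.64151225,  0.51801974]), 'torque': array([0.05526591, 0.01251859, 0.01944579]), 'gripper_force': 0.0, 'opening': 0.9962063110147802}
{'camera_matrix': array([[588.08298687,   0.        , 321.23184914],
       [  0.        , 588.08298687, 237.64581096],
       [  0.        ,   0.        ,   1.        ]]), 'dist_coeffs': array([-0.19611387,  0.        ,  0.        ,  0.        ,  0.        ]), 'R': array([[ 0.02165527, -0.99970904,  0.0106246 ],
       [-0.99829184, -0.02219892, -0.05404269],
       [ 0.05426282, -0.00943614, -0.9984821 ]]), 't': array([ -12.180128  ,  471.92809099, 1207.06749348])}
```

View pics/top0.png

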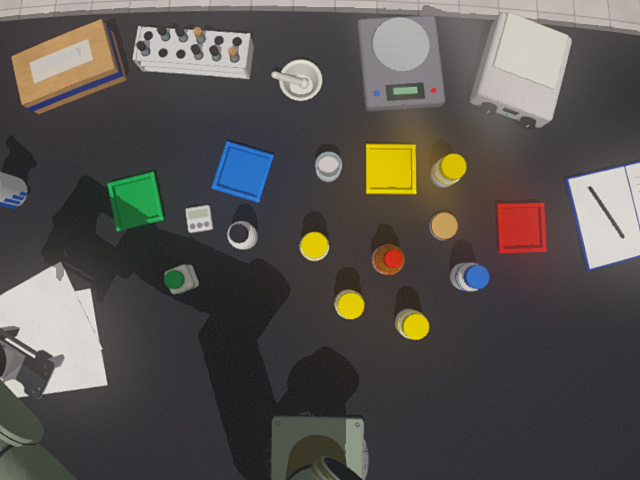

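View pics/side0.png

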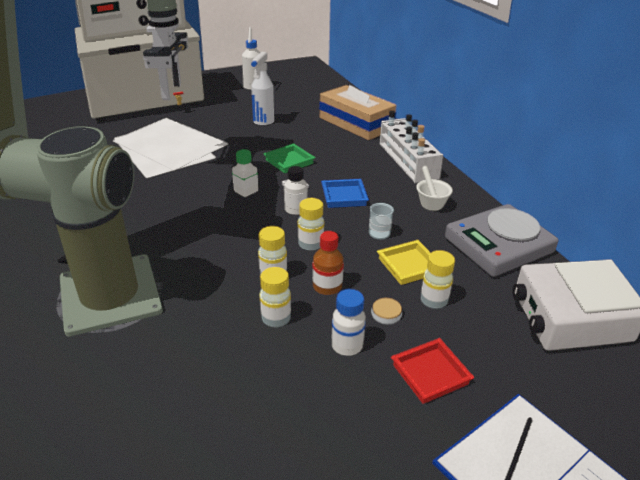

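The target yellow bottle is the one at top-view pixel (314,246), farthest left. The look-alikes are at (349,305), (413,325) and (452,167). The caps and trays separate clearly by colour, so I'll fit those.

```bash
cat > fit.py <<'E'
import cv2, numpy as np
from scipy.optimize import least_squares
from rig import imaging
HUE={"red":(174,6),"yellow":(22,34),"blue":(100,118),"green":(50,90)}
CAP={"red":(17,100,126),"yellow":(25,78,105),"blue":(23,90,115),"green":(18,88,113)}
def proj(P,c):
    return cv2.projectPoints(np.asarray(P,float),cv2.Rodrigues(c["R"])[0],c["t"],c["camera_matrix"],np.array(c["dist_coeffs"]))[0][:,0]
def mask(im,col,smin=130,vmin=50):
    h=cv2.cvtColor(im,cv2.COLOR_RGB2HSV); a,b=HUE[col]; H=h[:,:,0]
    m=((H>=a)|(H<=b)) if a>b else ((H>=a)&(H<=b))
    return (m&(h[:,:,1]>smin)&(h[:,:,2]>vmin)).astype(np.uint8)
def blob(m,px,rad=25):   # contour nearest px
    cs=[k for k in cv2.findContours(m,cv2.RETR_EXTERNAL,cv2.CHAIN_APPROX_NONE)[0] if cv2.contourArea(k)>60]
    cs=[(np.linalg.norm(k[:,0].mean(0)-px),k) for k in cs]
    d,k=min(cs,key=lambda q:q[0]); return k if d<rad else None
def cen(k):
    M=cv2.moments(cv2.convexHull(np.asarray(k,np.float32))); return np.array([M["m10"],M["m01"]])/M["m00"],M["m00"]
def cyl(x,y,r,z0,z1):
    a=np.linspace(0,6.283,40,endpoint=False); return [[x+r*np.cos(t),y+r*np.sin(t),z] for z in (z0,z1) for t in a]
def fitcap(im,c,col,xy,dz=0):
    r,z0,z1=CAP[col]; f=lambda p:cen(proj(cyl(*p,r,z0+dz,z1+dz),c))
    k=blob(mask(im,col),f(xy)[0])
    if k is None: return None
    s=least_squares(lambda p:f(p)[0]-cen(k)[0],xy); return s.x.round(1),round(cen(k)[1]/f(s.x)[1],2)
def fittray(im,c,col,xy):
    f=lambda p:proj([[p[0]+52*(np.cos(p[2])*u-np.sin(p[2])*v),p[1]+52*(np.sin(p[2])*u+np.cos(p[2])*v),20] for u,v in((1,1),(-1,1),(-1,-1),(1,-1))],c)
    k=blob(mask(im,col),f((*xy,0)).mean(0))
    if k is None: return None
    b=cv2.boxPoints(cv2.minAreaRect(k))
    def e(p):
        q=f(p); return min(((q-np.roll(b[::s],i,0)).ravel() for i in range(4) for s in(1,-1)),key=np.linalg.norm)
    s=min((least_squares(e,(*xy,t)) for t in(-.5,0,.5)),key=lambda s:s.cost); return s.x.round(3),round(s.cost**.5,2)
E
python3 - <<'E'
from fit import *
C={"red":(430,-126),"yellow":(453,8),"blue":(392,-295),"green":(380,272)}
T={"red":(504,-427),"yellow":(622,-145),"blue":(609,170),"green":(542,400)}
for n in("top","side"):
    im=cv2.imread(f"pics/{n}0.png")[:,:,::-1]; c=imaging.get_calibration(n)
    for k in C: print(n,k,fitcap(im,c,k,C[k]),fittray(im,c,k,T[k]))
    if n=="top": cv2.imwrite("pics/g.png",cv2.resize(im[250:310,140:220,::-1],None,fx=8,fy=8,interpolation=cv2.INTER_CUBIC))
E
```

```text
top red (array([ 429.8, -137.3]), 0.88) (array([ 5.03757e+02, -4.25621e+02,  6.60000e-02]), np.float64(1.94))
top yellow (array([454.3,   8. ]), 1.01) (array([ 6.19870e+02, -1.43536e+02,  1.90000e-02]), np.float64(1.84))
top blue (array([ 398.3, -304.8]), 0.88) (array([ 6.07033e+02,  1.66400e+02, -2.72000e-01]), np.float64(1.72))
top green (array([380. , 283.3]), 0.82) (array([5.41167e+02, 3.92861e+02, 2.49000e-01]), np.float64(2.07))
side red (array([ 431.9, -135.5]), 0.93) (array([ 5.01717e+02, -4.30920e+02, -1.03000e-01]), np.float64(13.48))
side yellow (array([453.,   8.]), 0.9) (array([ 621.851, -163.998,    0.961]), np.float64(23.75))
side blue (array([ 392., -295.]), 0.94) (array([603.293, 152.112,   1.197]), np.float64(5.93))
side green (array([382.9, 286.7]), 0.85) (array([ 5.39273e+02,  3.77950e+02, -9.50000e-02]), np.float64(10.35))
```

View pics/g.png

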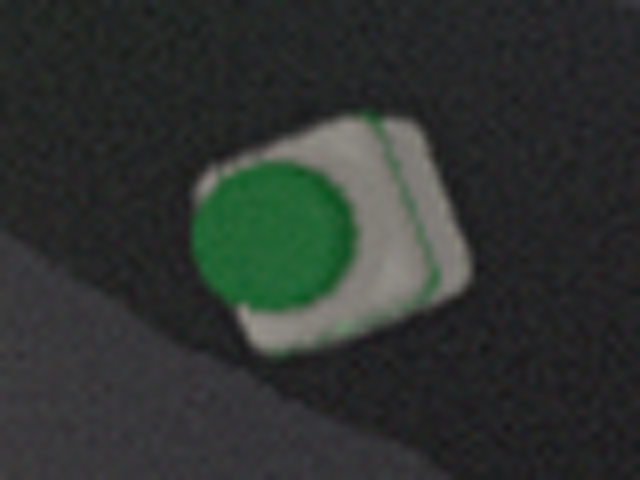

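Green body edges run up to the right at about 20° in the picture, so its yaw is about +0.35 rad mod 90°. The fit's step was too small for its numerics, so I'll fix that and check grasp reachability.

```bash
python3 - <<'E'
s=open('fit.py').read()
s=s.replace("s=least_squares(lambda p:f(p)[0]-cen(k)[0],xy); return s.x.round(1),round(cen(k)[1]/f(s.x)[1],2)",
"o=np.array(xy)-100; s=least_squares(lambda p:f(p+o)[0]-cen(k)[0],(100,100),diff_step=.02); return (s.x+o).round(1),round(cen(k)[1]/f(s.x+o)[1],2)")
open('fit.py','w').write(s)
E
python3 - <<'E'
from fit import *
from rig import arm
C={"red":(430,-136),"yellow":(453,8),"blue":(392,-300),"green":(380,282)}
for n in("top","side"):
    im=cv2.imread(f"pics/{n}0.png")[:,:,::-1]; c=imaging.get_calibration(n)
    for k in C: print(n,k,fitcap(im,c,k,C[k]))
T={"red":(504,-426),"yellow":(620,-144),"blue":(607,167),"green":(541,395)}
for k in C:
  for p in (C[k],T[k]):
    print(k,[(y,None if (q:=arm.inverse_kinematics([*p,z],[np.pi,0,y])) is None else q[[0,5]].round(2).tolist()) for z in(36,200) for y in(.35,-1.22,0,1.57,3.14)])
print(imaging.get_calibration("wrist")["T_tool_cam"])
E
```

```text
top red (array([ 429.8, -137.3]), 0.88)
top yellow (array([454.3,  13.4]), 1.01)
top blue (array([ 398.3, -304.8]), 0.88)
top green (array([380. , 283.3]), 0.82)
side red (array([ 431.9, -136. ]), 0.93)
side yellow (array([455.7,  14.7]), 0.91)
side blue (array([ 399.7, -300.8]), 0.94)
side green (array([382.9, 286.7]), 0.85)
red [(0.35, [-0.5, 0.72]), (-1.22, [-0.5, 2.29]), (0, [-0.5, 1.07]), (1.57, [-0.5, -0.5]), (3.14, [-0.5, -2.07]), (0.35, [-0.5, 0.72]), (-1.22, [-0.5, 2.29]), (0, [-0.5, 1.07]), (1.57, [-0.5, -0.5]), (3.14, [-0.5, -2.07])]
red [(0.35, [-0.83, 0.39]), (-1.22, [-0.83, 1.96]), (0, [-0.83, 0.74]), (1.57, [-0.83, -0.83]), (3.14, [-0.83, -2.4]), (0.35, [-0.83, 0.39]), (-1.22, [-0.83, 1.96]), (0, [-0.83, 0.74]), (1.57, [-0.83, -0.83]), (3.14, [-0.83, -2.4])]
yellow [(0.35, [-0.17, 1.05]), (-1.22, [-0.17, 2.62]), (0, [-0.17, 1.4]), (1.57, [-0.17, -0.17]), (3.14, [-0.17, -1.74]), (0.35, [-0.17, 1.05]), (-1.22, [-0.17, 2.62]), (0, [-0.17, 1.4]), (1.57, [-0.17, -0.17]), (3.14, [-0.17, -1.74])]
yellow [(0.35, [-0.36, 0.86]), (-1.22, [-0.36, 2.43]), (0, [-0.36, 1.21]), (1.57
[... 574 characters left out ...]
 (3.14, [0.13, -1.44])]
green [(0.35, [0.46, 1.68]), (-1.22, None), (0, [0.46, 2.03]), (1.57, [0.46, 0.46]), (3.14, [0.46, -1.11]), (0.35, [0.46, 1.68]), (-1.22, None), (0, [0.46, 2.03]), (1.57, [0.46, 0.46]), (3.14, [0.46, -1.11])]
green [(0.35, [0.5, 1.72]), (-1.22, None), (0, [0.5, 2.07]), (1.57, [0.5, 0.5]), (3.14, [0.5, -1.07]), (0.35, [0.5, 1.72]), (-1.22, None), (0, [0.5, 2.07]), (1.57, [0.5, 0.5]), (3.14, [0.5, -1.07])]
[[-5.19277143e-04 -9.73270624e-01 -2.29660668e-01  6.60489537e+01]
 [ 9.99999296e-01 -7.50328747e-04  9.18730023e-04 -5.56761566e-01]
 [-1.06649394e-03 -2.29660029e-01  9.73270329e-01 -1.80296313e+02]
 [ 0.00000000e+00  0.00000000e+00  0.00000000e+00  1.00000000e+00]]
```

```bash
cat > act.py <<'E'
from fit import *
from rig import arm, command_gripper
from scipy.spatial.transform import Rotation as Ro
def wcal():
    s=arm.get_state(); c=dict(imaging.get_calibration("wrist")); T=np.eye(4)
    T[:3,:3]=Ro.from_euler("xyz",s["orientation"]).as_matrix(); T[:3,3]=s["ee_pos"]
    W=np.linalg.inv(T@np.array(c["T_tool_cam"])); c["R"],c["t"]=W[:3,:3],W[:3,3]; return c
def look(name):
    c=wcal(); im=imaging.snapshot("wrist"); cv2.imwrite(f"pics/{name}.png",im[:,:,::-1]); return im,c
E
python3 - <<'E'
from act import *
arm.move_pose([381,284,220],[np.pi,0,1.92])
im,c=look("w_green"); 
print(fitcap(im,c,"green",(381,284)),arm.get_state()["time"])
for k in proj([[381,284,113],[381,284,0]],c): print(k)
E
```

```text
(array([388.2, 271.5]), 0.09) 2.1833
[316.9541237  240.04257586]
[316.90550786 219.21677292]
```

View pics/w_green.png

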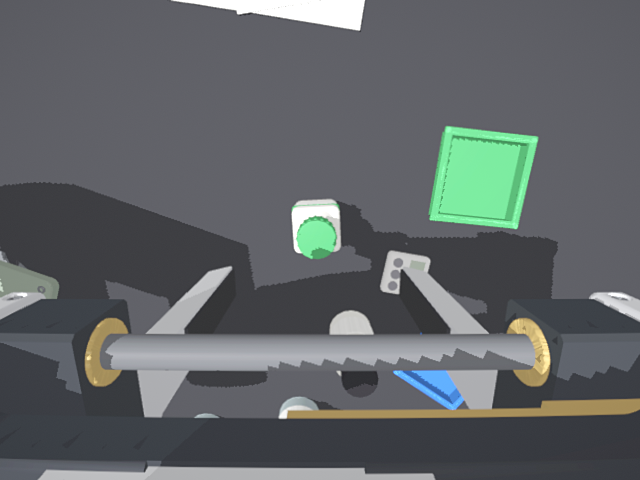

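The cap sits at (316,240), exactly where (381,284) projects, and the body is aligned with the fingers. Grasping green.

```bash
cat >> act.py <<'E'
D=lambda y:[np.pi,0,y]
def pick(xy,yaw,zt=36,F=25):
    arm.move_l([*xy,zt],D(yaw),feed=110); command_gripper(0.0,F)
    s=arm.get_state(); print("grip mm",round(s["opening"]*94,1),"F",s["gripper_force"],s["ee_pos"].round(1))
    arm.move_l([*xy,200],D(yaw),feed=130); s=arm.get_state(); print("lifted",round(s["opening"]*94,1),s["gripper_force"],s["wrist_force"].round(1),round(s["time"],1))
def place(xy,yaw,zt=36):
    arm.move_l([*xy,zt+12],D(yaw),feed=120); arm.sleep(.2)
    f0=arm.get_state()["wrist_force"][2]; z=zt+6
    while z>zt+1.5:
        arm.move_l([*xy,z],D(yaw),feed=25); f=arm.get_state()["wrist_force"][2]
        if f-f0>1.5: break
        z-=.7
    print("touch z off",round(z-zt,1),"df",round(f-f0,1))
    command_gripper(0.9); arm.move_l([*xy,200],D(yaw),feed=200); print("t",round(arm.get_state()["time"],1))
E
python3 - <<'E'
from act import *
c=wcal(); print(proj([[541,394,4]],c))
pick((381,284),1.92)
arm.move_l([541,394,200],D(1.82),feed=250)
im,c=look("w_green2"); print(proj([[541,394,4]],c))
E
```

```text
[[475.94067737 179.74028802]]
grip mm 48.7 F 24.660844802856445 [380.8 284.   36. ]
lifted 48.5 24.65633600950241 [-0.  -0.  -2.3] 6.2
[[318.38022669 221.76151837]]
```

View pics/w_green2.png

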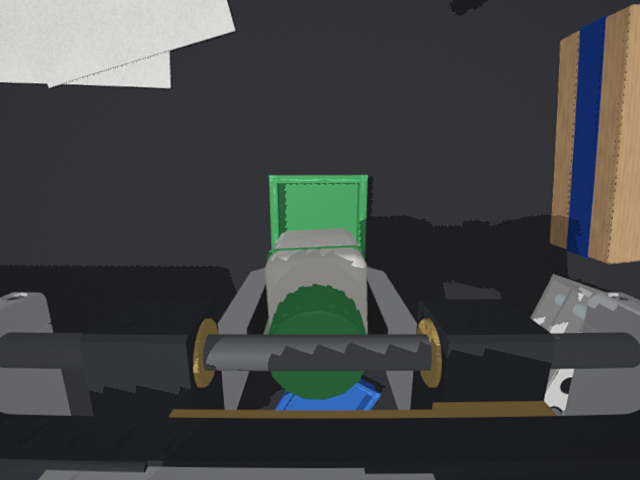

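The tray spans columns 268–368 and is centred on the predicted (318,222), so I'll place green. Red goes next, with a look at its tray.

```bash
python3 - <<'E'
from act import *
place((541,394),1.82)
Y=1.57
arm.move_l([455,14,200],D(Y),feed=350); im,c=look("w_yel"); print("yellow pred",proj([[455,14,105]],c))
E
```

```text
touch z off 3.2 df 5.2
t 11.8
yellow pred [[317.19497536 243.50369415]]
```

View pics/w_yel.png

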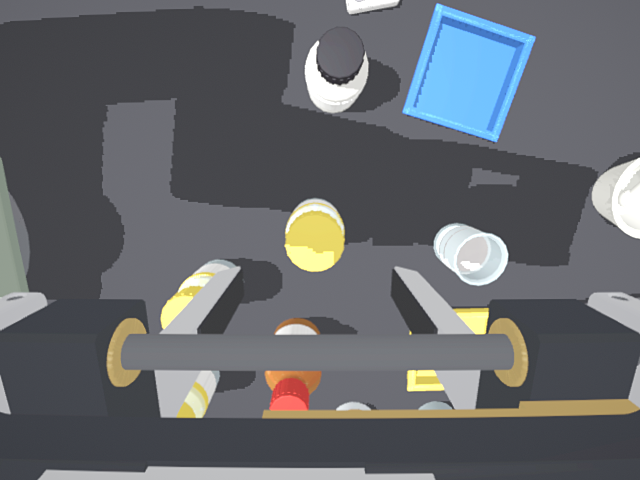

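Cap centre is at (315,240), about 2 px off the prediction. Picking yellow and placing it, then looking at red.

```bash
python3 - <<'E'
from act import *
Y=1.57
pick((454,15),Y)
arm.move_l([620,-144,200],D(Y+.02),feed=250)
im,c=look("w_yel2"); print(proj([[620,-144,4]],c))
E
```

```text
grip mm 55.9 F 25.000619652564637 [453.4  15.   36.1]
lifted 55.6 24.99787708511576 [-0.1 -0.5 -2.9] 16.8
[[317.93637987 222.75199062]]
```

View pics/w_yel2.png

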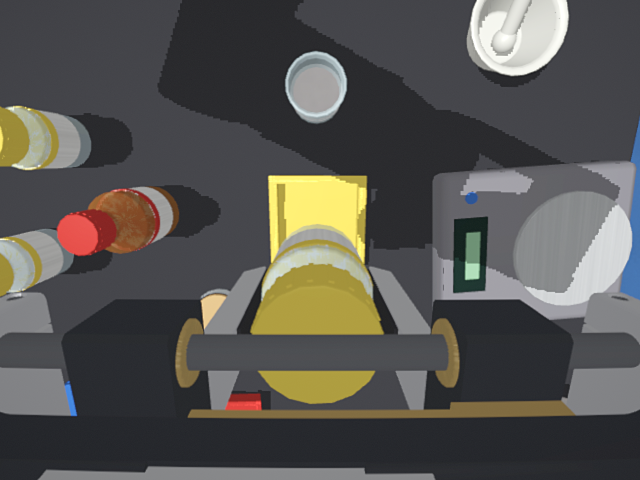

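The tray spans columns 269–367, again centred on the prediction. Placing, then on to red.

```bash
python3 - <<'E'
from act import *
Y=1.57
place((620,-144),Y+.02)
arm.move_l([431,-137,215],D(Y),feed=300); im,c=look("w_red"); print("pred",proj([[431,-137,126]],c),fitcap(im,c,"red",(431,-137)))
E
```

```text
touch z off 3.2 df 7.4
t 22.5
pred [[316.24665411 244.03456375]] (array([ 429.2, -135.6]), 0.97)
```

View pics/w_red.png

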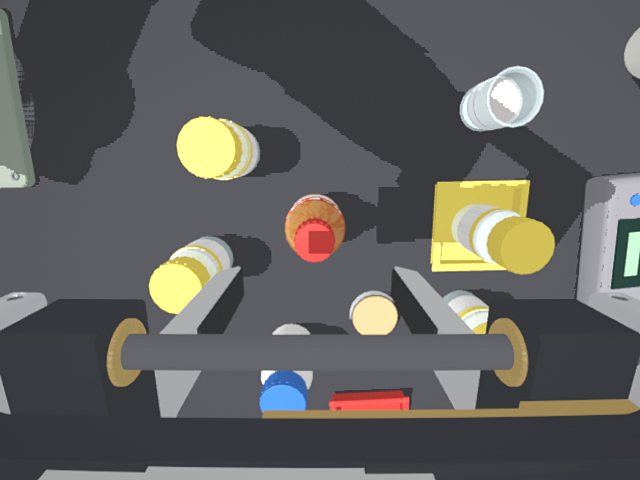

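Yellow stands centred in its tray, and the red cap at (315,241) agrees with the fit. Picking red and placing it, then looking at blue.

```bash
python3 - <<'E'
from act import *
Y=1.57
pick((430,-136),Y)
arm.move_l([503,-426,200],D(Y+.06),feed=250)
place((503,-426),Y+.06)
arm.move_l([398.5,-303,200],D(Y),feed=300); im,c=look("w_blue"); print("pred",proj([[398.5,-303,115]],c),fitcap(im,c,"blue",(398,-303)))
E
```

```text
grip mm 59.5 F 25.003203872056474 [ 429.7 -136.1   36.2]
lifted 59.2 24.993926095535244 [-0.1  0.3 -3.7] 27.0
touch z off 3.2 df 6.3
t 32.9
pred [[316.54558055 244.69473404]] (array([ 397.3, -302.5]), 0.97)
```

View pics/w_blue.png

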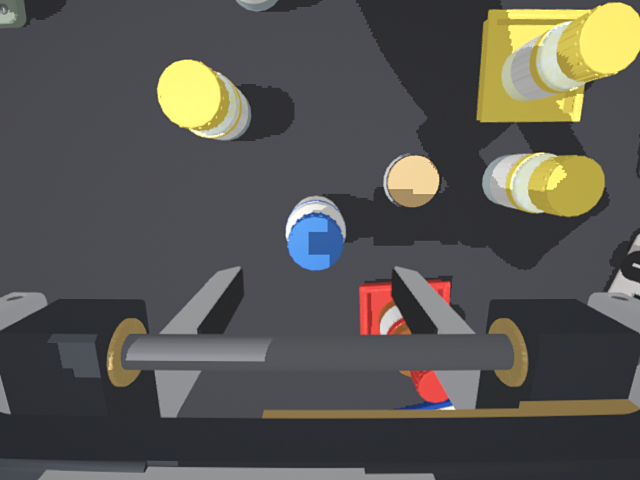

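The blue cap at (316,240) matches the fit, and red stands in its tray. Moving blue.

```bash
python3 - <<'E'
from act import *
Y=1.57
pick((397.5,-302.5),Y)
arm.move_l([607,167,200],D(Y-.27),feed=280)
place((607,167),Y-.27)
arm.move_pose([330,0,330],D(Y)); arm.move_pose([300,430,260],D(Y)); arm.sleep(.3)
for n in("top","side"): cv2.imwrite(f"pics/{n}1.png",imaging.snapshot(n)[:,:,::-1])
s=arm.get_state();print(s["time"])
E
```

```text
grip mm 56.4 F 25.000186928082258 [ 397.5 -302.6   36.2]
lifted 56.2 24.999707455281168 [-0.1  0.1 -2.1] 37.3
touch z off 3.2 df 7.1
t 43.9
47.1667
```

View pics/top1.png

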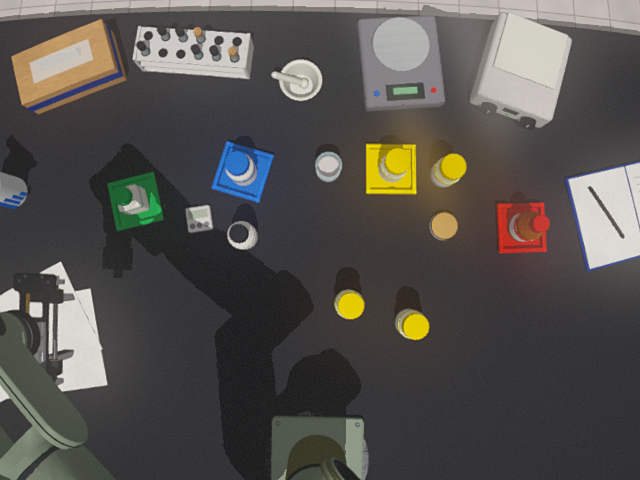

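View pics/side1.png

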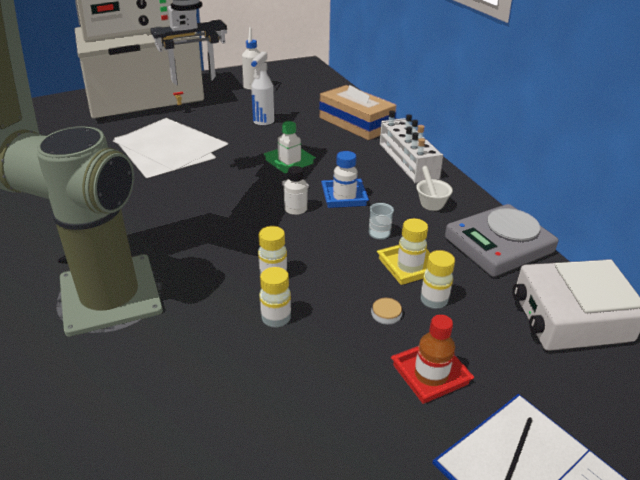

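The four bottles stand upright, each inside its own tray (top view: green (135,200), blue (240,170), yellow (391,168), red (523,227)). The water bottle (242,234) and beaker (328,166) are where they were.

```bash
python3 -c "from rig import arm; print(arm.sign_off())"
```

```text
the job is handed in; nothing more can be done
None
```

All four reagent bottles stand upright in the trays matching their caps, the water bottle and beaker were not moved, and the job was handed in at about 47 s of the 102 s allowed.

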